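Index the cowl ring one division and lock it

ROBOT

A 6-joint arm with a two-finger parallel gripper is mounted at the origin on the work surface. World frame = base frame: x ahead of the robot, y to its left, z up, the work surface at z = 0. Lengths are in mm, angles in degrees, forces in N, time in s.
With the tool pointing down it reaches from about 225 to 725 mm from the base axis. Payload 3.1 kg.
Tool frame: the origin (TCP) lies on the mounting face of the last link; the fingertips stand 173 mm ahead of it and the grasp point (between the pads) lies 155 mm ahead of it; z points along the fingers, y is the direction in which the jaws open and shut (so a half turn about z gives the same grasp; the last joint's range is limited). The gripper opens to 85 mm and grips with 20 to 120 N. Pads are 22 mm wide; open, the fingers measure 114 mm over their backs; the gripper's body (76 mm by 85 mm) begins 54 mm behind the grasp point. The pads swing forward as they close: fully open they stand 13 mm farther back than shut.
Start: joints at [-76.879, 2.75, 5.684, 92.934, 0, 82.678], TCP at [183.356, -491.934, 404.712] pointing down, gripper open.
Joint ranges: [-166.93, 166.93], [-56.73, 111.36], [-69.38, 81.34], [-121.58, 131.49], [-85.45, 84.26], [-180, 180]. Speed limits (degrees/s): [159.86, 159.86, 180, 180, 180, 180].

INTERFACE

Orientations are given as [roll, pitch, yaw] about the fixed x, y, z axes, in that order (R = Rz(yaw) Ry(pitch) Rx(roll)).
In Python, from workcell import env gives the robot as it stands. The module is installed in compiled form; this text tells all that it offers.
- The arm moves only by the tool servo_tool, never from a script. Its argument "increments" is a list of rows, each an object with "translation": the shift along the tool's x, y, z in cm, a list of three; "twist": the turn about the tool's z in degrees. A call has exactly 8 rows; each row is the pose to reach, as a shift and turn from the pose commanded when the call began, along the tool's axes at that moment; what a row does not reach only later rows make up. A row lasts 1/10 s, in which the tool goes at most 50 mm and 8.59 degrees, less where a joint would pass 70% of its speed; a pose out of reach is approached as far as the arm can. A call with a gripper value outside its range is refused whole. "hand" is the opening, from 0 (shut) to 1 (fully open), set as the call begins (left out, the last holds). The fingers move at their own pace and stop on an object; the grip force is fixed at half the most. Time passes only in rows, so rows that repeat a pose let the fingers close, or fill a call up. It gives the time, the measured TCP pose, the force and the opening at its end, in the units of the state.
- env.read_state(): the state, without advancing time (a new reading comes with each control period).
- env.snapshot(name): name is "scene" or "top" or "wrist"; returns a dict with "img" (420x560x3 uint8, red, green, blue), "camera_matrix" (3x3 intrinsics, pixels), "position" and "orientation" of the camera in the world. Camera axes: x right, y down, z forward; pixel columns grow to the right and rows downward; lengths in mm; the calibration is good to about 2 mm. A picture is of the moment at which its call begins. There is no depth.
- env.job_done(): hands the job in, once; it reports no verdict.
The state is a dict: "time": time; "joint_pos": joint angles; "joint_velocities": joint speeds; "joint_torque": joint torques, N m; "tool_pos": TCP position; "tool_rot": TCP orientation; "wrist_force": force on the tool from outside, world axes, zero at the start; "torque": the same for the moment, N m; "gripper_width": opening from 0.0 (shut) to 1.0 (fully open).
Only numpy, scipy, OpenCV 4.12 (cv2) and the standard library are available. Lean on these libraries where they do the work, as an engineer would, in place of code of your own. Each camera call takes 0.05 s, during which the arm holds its last target. There are 200 camera calls.

TASK

The white cowl ring on the dividing fixture has to go on by one division: wind the black knob clockwise (seen from above), regrasping as often as needed, until the next tab of the ring stands centred under the pointer. Then press the lock lever right down to its stop and let go. Move the ring only by the knob, and leave the other things on the bench where they are.

Things in the scene. Friction and masses are not known exactly. Their poses are not given: they have to be found in the camera images.
- machine: Grey dividing fixture fixed to the bench, base 150 mm (x) by 300 mm (y). Origin at the base's underside; x runs along the spindle, whose axis is 95 mm above the origin (the ring's open face looks to +x), z up. On the +y side stands the worm housing with the knob, its axis at x -10, y +130 mm; on the -y side the lock lever's block. All but the knob is below 192 mm.
- pointer (a point): Lower end of the fixed steel pointer finger over the ring, 176 mm above the bench and above the spindle axis (y = 0 in the fixture's frame); 6 mm wide in y. Tabs pass a few mm below it.
- next_tab (a point): Outer end of the next tab, 77 mm from the spindle axis. The white ring (diameter 136 mm) has 10 equal tabs, 8 mm wide, 9 mm proud, 36 degrees apart. The pointer starts between two tabs; the next is the one on the knob's side, 17 to 27 degrees away. In place its fixture y is 0, like the pointer's. Knob clockwise brings it there; 20 turns of the knob are 1 of the ring. The worm holds the ring.
- knob_grip (a point): Centre of the round black fluted knob on its upright axis, 216 mm above the bench: diameter 48 mm, its top 18 mm higher, its underside 22 mm lower. No end stop in the range needed; turns with about 0.13 N m. Lost motion: at the start, and after a change of direction, the knob may turn loosely by up to 0.8 rad before the ring follows; its start in that slack is unknown.
- lock_grip (a point): Middle of the lock lever's black cross grip, a bar 76 mm long along the fixture's x, 20 mm thick. The lever turns about an axis along x at fixture y = -105 mm, z = 88 mm; the grip is 100 mm from it, at fixture x = -10 mm. It swings outward (to -y) and down, from raised about 60 degrees to level, takes about 4 N at the grip and stays where left.
- lock (a joint): Lock lever angle, rad: 0 raised at 60 degrees, 1.05 level and down on its stop (locked).

How it is judged (in metres and radians):
On the way, in this order (a step that is already met when the one before it is completed fails the run):
1. the next tab stands under the pointer, within 3 mm either side, with the lock lever still up (not yet swung half-way) (y of next_tab in the frame of machine between -0.003 and 0.003 m and value of joint lock below 0.6 rad), for 0.2 s.
2. the lock lever is down on its stop (within 0.08 rad), the tab still under the pointer (y of next_tab in the frame of machine between -0.003 and 0.003 m and value of joint lock above 0.97 rad), for 0.2 s.
At the end, for the whole second after the job is handed in: The next tab is centred under the pointer (within 3 mm sideways) and the lock lever is down on its stop (within 0.08 rad) (all of step 2); the robot touches nothing.
It fails at once if the cowl ring is pushed by hand (over 4 N) (contact force between any of the arm, the fingers and cowl above 4 N).
It fails at once if a bystander (bottle, tape roll, screwdriver, jar, wood strip, spray can, spanner) is moved more than 30 mm (distance of any of glue, tape, driver, jar, balsa, spray, spanner from where it was at the start of the episode above 0.03 m).
It also fails if it takes over 72 s, if anything falls off the work surface, if the arm or the gripper's body presses on something with over 40 N, if the wrist force passes 120 N, or if a joint passes its speed limit or range.

## Working session

There is one attempt and no reset: what is moved stays moved. The work goes in short steps, Python scripts to look and compute and a tool call to move; the robot and the scene stay as the last step left them, time stands still between calls to the robot, and variables do not carry over. Pictures are saved under pics/ and viewed, about 8 in all and at most 12, crops included, and the job is handed in when it is done.

Besides the shell and the picture viewer there is one more tool, called by a JSON object that holds its "op" and its "data", one argument or row to a line. servo_tool: Moves the arm, as the interface text tells. Its arguments: {"type":"object","properties":{"increments":{"type":"array","items":{"type":"object","properties":{"translation":{"type":"array","items":{"type":"number"}},"twist":{"type":"number"}}}},"hand":{"type":"number"}},"required":["increments"]}

```bash
mkdir -p pics
python3 - <<'E'
from workcell import env
import cv2
print(env.read_state())
for n in("scene","top","wrist"):
    s=env.snapshot(n);cv2.imwrite(f"pics/{n}0.png",s["img"][:,:,::-1]);print(n,s["camera_matrix"],s["position"],s["orientation"])
E
```

```text
{'time': 0.0, 'joint_pos': array([-7.68779057e+01,  2.79205951e+00,  5.59015043e+00,  9.29311866e+01,
       -9.03106134e-04,  8.26792120e+01]), 'joint_velocities': array([ 0.03129405, -0.00506981,  0.00953987,  0.05266558, -0.02786702,
       -0.05747111]), 'joint_torque': array([-9.45686370e-04, -3.38785172e+01,  3.20014644e+01,  2.02912849e-02,
       -3.11457470e-04,  4.87310416e-06]), 'tool_pos': array([ 183.32195865, -491.73642224,  403.51142418]), 'tool_rot': array([-1.79867874e+02, -1.60638843e-02,  2.04428649e+01]), 'wrist_force': array([ 0.65781363, -0.07959756,  0.12021944]), 'torque': array([ 0.01695015,  0.03608973, -0.02731845]), 'gripper_width': 1.0008495518184228}
scene [[489.97778517   0.         286.10734553]
 [  0.         489.97778517 215.40675261]
 [  0.           0.           1.        ]] [ 852.56177594 -529.78447924  608.72532789] [-125.63428782   -0.29629846   27.87174762]
top [[533.06773597   0.         274.98130558]
 [  0.         533.06773597 211.68941322]
 [  0.           0.           1.        ]] [ 451.02845361   78.659584   1104.83358229] [-1.75699717e+02 -4.37974824e-03 -8.96671018e+01]
wrist [[367.85121414   0.         283.23374043]
 [  0.         367.85121414 209.53664094]
 [  0.           0.           1.        ]] [ 258.22251077 -462.31401331  372.67404234] [ 1.61586420e+02  6.84132263e-02 -6.95739829e+01]
```

View pics/scene0.png

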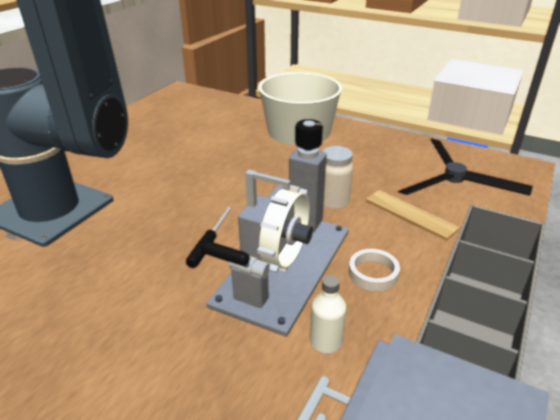

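View pics/top0.png

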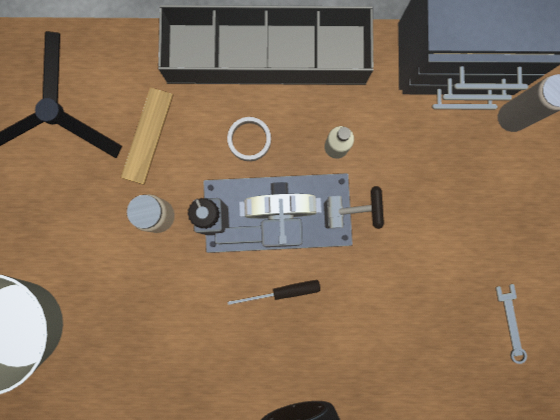

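```bash
cat > h.py <<'E'
import numpy as np,cv2
from scipy.spatial.transform import Rotation as Ro
from workcell import env
def cam(s): return s["camera_matrix"],np.array(s["position"]),Ro.from_euler('xyz',s["orientation"],degrees=True).as_matrix()
def ray(s,uv,z):
    K,p,R=cam(s);d=R@np.linalg.inv(K)@np.array([*uv,1.]);return p+d*(z-p[2])/d[2]
def proj(s,P):
    K,p,R=cam(s);c=K@(R.T@(np.array(P,float)-p));return c[:2]/c[2]
def zoom(im,x,y,w,h,k): return cv2.resize(im[y:y+h,x:x+w,::-1],None,fx=k,fy=k,interpolation=cv2.INTER_CUBIC)
E
python3 - <<'E'
from h import *
t=env.snapshot("top");s=env.snapshot("scene")
im=t["img"]
a=zoom(im,190,165,200,100,4);b=zoom(s["img"],180,110,200,125,4)[:500]
cv2.imwrite("pics/z1.png",np.vstack([a[:400],cv2.resize(b,None,fx=.4,fy=.4)if 0 else b[:200]]))
for n,uv,z in(("knob",(204,212),234),("lever",(377,207),170),("b1",(210,187),12),("b2",(341,182),12),("b3",(346,238),12),("b4",(213,244),12),("pt",(282,240),190)):print(n,ray(t,uv,z))
# dark blobs
g=im.max(2);m=(g<50).astype(np.uint8);m[:165]=0;m[260:]=0
n,l,st,c=cv2.connectedComponentsWithStats(m)
for i in range(1,n):
    if st[i,4]>30:print(st[i],c[i],cv2.minAreaRect(np.argwhere(l==i)[:,::-1].astype(np.float32)))
E
```

```text
knob [515.3238913  195.24657916 234.        ]
lever [ 530.64268786 -100.48760534  170.        ]
b1 [583.50199868 213.40687364  12.        ]
b2 [595.46316354 -56.88513468  12.        ]
b3 [480.00660842 -66.72496059  12.        ]
b4 [466.15581391 205.51242207  12.        ]
pt [471.22358736  66.67556028 190.        ]
[371 187  12  41 280] [376.27142857 207.10714286] ((376.6399841308594, 207.01998901367188), (40.271236419677734, 10.04007339477539), 86.8201675415039)
[189 201  30  27 115] [209.48695652 218.57391304] ((206.62054443359375, 216.8548126220703), (20.39342498779297, 29.20220184326172), 51.009002685546875)
```

View pics/z1.png

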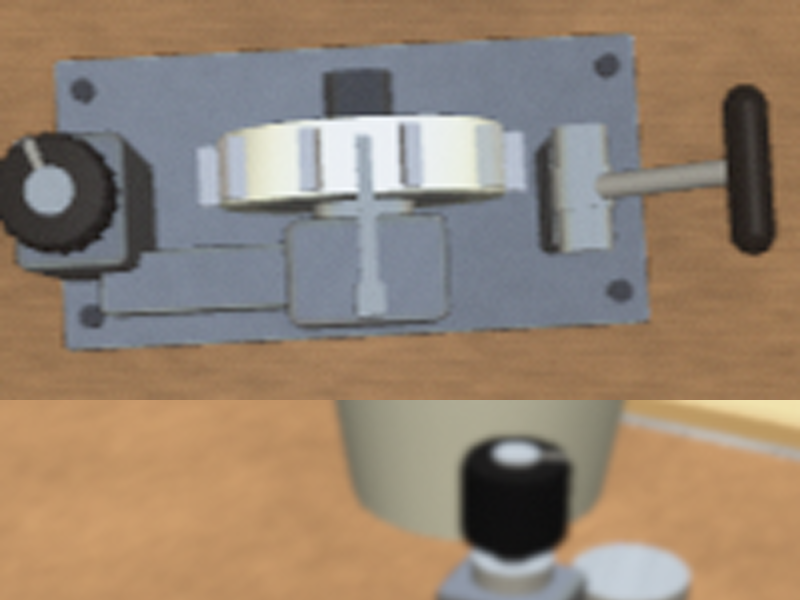

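Run:
```python
from h import *
t=env.snapshot("top")
Q=lambda x,y:(190+x/4,165+y/4)
C=[ray(t,Q(*p),z)[:2] for z in (10,) for p in((55,62),(632,36),(648,320),(68,348))]
C=np.array(C);print(C,C.mean(0),[np.linalg.norm(C[i]-C[i-1]) for i in range(4)])
print("knob",ray(t,Q(52,191),234),"cap",ray(t,Q(48,190),236))
print("ptr end",ray(t,Q(364,138),180),"ptr root",ray(t,Q(372,300),190))
print("tabs",ray(t,Q(310,158),165),ray(t,Q(410,155),165))
print("lever",ray(t,(376.6,207),88+87),ray(t,Q(748,169),175))
print("left/right tabs",ray(t,Q(207,175),95),ray(t,Q(515,160),95))
```

```text
[[597.1999832  226.7849064 ]
 [612.49442505 -71.68573179]
 [465.79307186 -79.23116669]
 [449.75773625 217.7944525 ]] [531.31130409  73.4156151 ] [np.float64(147.71609407002617), np.float64(298.86224554852384), np.float64(146.89527090882342), np.float64(297.458149064521)]
knob [514.08256086 196.8650542  234.        ] cap [514.3378724  198.23433307 236.        ]
ptr end [541.93548451  68.62738142 180.        ] ptr root [471.23354981  64.96141845 190.        ]
tabs [534.38157427  92.31295263 165.        ] [535.97156853  48.07213819 165.        ]
lever [530.21279488 -98.82926416 175.        ] [529.77772416 -99.5256783  175.        ]
left/right tabs [532.19715104 142.2114439   95.        ] [540.20230261  -4.12863552  95.        ]
```

```bash
cat >> h.py <<'E'
def tri(a,ua,b,ub):
    A=[];B=[]
    for s,u in((a,ua),(b,ub)):
        K,p,R=cam(s);d=R@np.linalg.inv(K)@np.array([*u,1.]);d/=np.linalg.norm(d);M=np.eye(3)-np.outer(d,d);A.append(M);B.append(M@p)
    A=np.vstack(A);B=np.hstack(B);X=np.linalg.lstsq(A,B,rcond=None)[0];return X,np.linalg.norm(A@X-B)
E
python3 - <<'E'
from h import *
t=env.snapshot("top");s=env.snapshot("scene")
m=(s["img"].max(2)<50).astype(np.uint8);m[:225]=0;m[275:]=0;m[:,:180]=0;m[:,256:]=0
n,l,st,c=cv2.connectedComponentsWithStats(m);i=1+st[1:,4].argmax();print(st[i],c[i])
r=cv2.minAreaRect(np.argwhere(l==i)[:,::-1].astype(np.float32));print(r)
print("lever",tri(t,(376.6,207),s,r[0]))
print("cap",tri(t,(202,212.5),s,(308.75,123.75)))
cv2.imwrite("pics/z2.png",zoom(s["img"],180,110,180,135,4.4))
E
```

```text
[187 231  62  36 896] [214.96205357 251.54799107]
((217.0147705078125, 247.88406372070312), (34.43608093261719, 61.14710235595703), 87.79740142822266)
lever (array([ 526.06854281, -102.50534012,  172.58098986]), np.float64(7.641990034319601))
cap (array([514.70918282, 198.60153972, 234.33761655]), np.float64(0.4009773147268482))
```

View pics/z2.png

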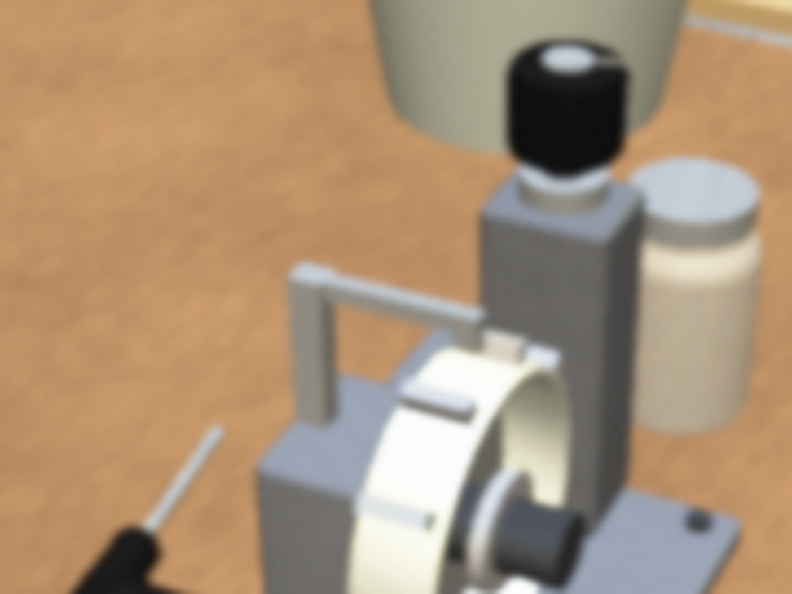

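{"op": "servo_tool", "data": {
  "hand": 1,
  "increments": [
    {"translation": [3.4, -3.3, 0], "twist": -8.5},
    {"translation": [6.9, -6.6, 0], "twist": -17},
    {"translation": [10.3, -9.9, 0], "twist": -25.5},
    {"translation": [13.8, -13.3, 0], "twist": -34},
    {"translation": [17.2, -16.6, 0], "twist": -42.5},
    {"translation": [20.7, -19.9, 0], "twist": -51},
    {"translation": [24.1, -23.2, 0], "twist": -59.5},
    {"translation": [27.5, -26.5, 0], "twist": -68}
  ]
}}

```text
time: 1.2
tool_pos: [348.8, -145.7, 405.0]
tool_rot: [179.9, 0.0, 88.8]
wrist_force: [-0.1, -0.1, -0.1]
gripper_width: 0.999
```

{"op": "servo_tool", "data": {
  "increments": [
    {"translation": [4.35, 1.95, 0], "twist": -8.5},
    {"translation": [8.7, 3.9, 0], "twist": -17},
    {"translation": [13.1, 5.85, 0], "twist": -25.5},
    {"translation": [17.5, 7.8, 0], "twist": -34},
    {"translation": [21.8, 9.75, 0], "twist": -42.5},
    {"translation": [26.2, 11.7, 0], "twist": -51},
    {"translation": [30.6, 13.65, 0], "twist": -59.5},
    {"translation": [34.9, 15.6, 0], "twist": -68}
  ]
}}

```text
time: 2.0
tool_pos: [514.3, 199.3, 404.8]
tool_rot: [180.0, 0.0, 156.8]
wrist_force: [1.3, -1.1, 1.0]
gripper_width: 1.002
```

{"op": "servo_tool", "data": {
  "increments": [
    {"translation": [0, 0, 0], "twist": -8.5},
    {"translation": [0, 0, 0], "twist": -17},
    {"translation": [0, 0, 0], "twist": -25.5},
    {"translation": [0, 0, 0], "twist": -34},
    {"translation": [0, 0, 0], "twist": -42.5},
    {"translation": [0, 0, 0], "twist": -51},
    {"translation": [0, 0, 0], "twist": -59.5},
    {"translation": [0, 0, 0], "twist": -68}
  ]
}}

```text
time: 2.8
tool_pos: [513.9, 197.1, 404.7]
tool_rot: [180.0, -0.0, -135.2]
wrist_force: [1.0, 0.0, 0.0]
gripper_width: 1.0
```

Run:
```python
from h import *
s=env.read_state();print(s["joint_pos"],s["tool_pos"],s["tool_rot"])
for n in ("wrist",):
    w=env.snapshot(n);cv2.imwrite("pics/w1.png",w["img"][:,:,::-1])
t=env.snapshot("top");
print("proj knob in wrist",proj(w,(514.5,198.4,234)),"ptr",proj(w,(532,69,176)),proj(w,(471,65,190)))
```

```text
[ 1.39971984e+01  6.57280646e+00  9.74628917e+00  9.31757223e+01
 -8.26074589e-04 -3.07967469e+01] [513.91086733 197.05078221 404.70873151] [ 1.79999563e+02 -2.34675197e-03 -1.35206055e+02]
proj knob in wrist [281.10915463 289.47572637] ptr [78.81716666 95.59571171] [134.99136899 -13.88810098]
```

View pics/w1.png

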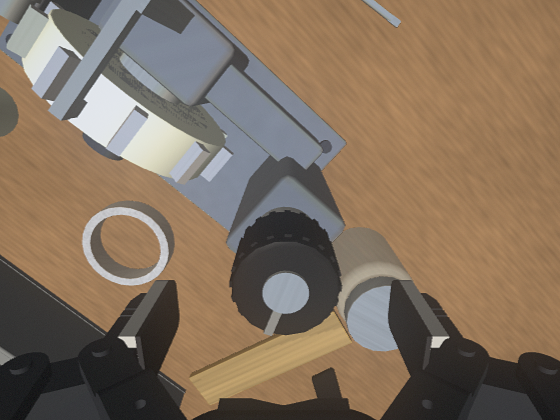

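Run:
```python
from h import *
w=env.snapshot("wrist");print(ray(w,(286,291),234), "blk",ray(w,(286,286),234),"tip",ray(w,(62,112),178))
print("tabs",ray(w,(128,130),170),ray(w,(57,72),172))
```

```text
[513.55880054 200.41756654 234.        ] blk [511.81372269 198.69974357 234.        ] tip [543.24354893  68.04575178 178.        ]
tabs [529.74155453  96.11422814 170.        ] [530.87774485  52.73572598 172.        ]
```

{"op": "servo_tool", "data": {
  "increments": [
    {"translation": [-0.14, 0.2, 0.4], "twist": -8.5},
    {"translation": [-0.14, 0.2, 0.8], "twist": -17},
    {"translation": [-0.14, 0.2, 1.3], "twist": -25.5},
    {"translation": [-0.14, 0.2, 1.8], "twist": -34},
    {"translation": [-0.14, 0.2, 2.3], "twist": -42.5},
    {"translation": [-0.14, 0.2, 2.7], "twist": -51},
    {"translation": [-0.14, 0.2, 3.1], "twist": -59.5},
    {"translation": [-0.14, 0.2, 3.4], "twist": -68}
  ]
}}

```text
time: 3.75
tool_pos: [513.5, 199.5, 370.4]
tool_rot: [180.0, 0.0, -67.4]
wrist_force: [0.6, -0.4, -0.1]
gripper_width: 0.998
```

{"op": "servo_tool", "data": {
  "hand": 0,
  "increments": [
    {"translation": [0, 0, 0], "twist": 0},
    {"translation": [0, 0, 0], "twist": 0},
    {"translation": [0, 0, 0], "twist": 0},
    {"translation": [0, 0, 0], "twist": 0},
    {"translation": [0, 0, 0], "twist": 0},
    {"translation": [0, 0, 0], "twist": 0},
    {"translation": [0, 0, 0], "twist": 0},
    {"translation": [0, 0, 0], "twist": 0}
  ]
}}

```text
time: 4.55
tool_pos: [514.0, 199.7, 371.5]
tool_rot: [-179.8, -0.0, -67.6]
wrist_force: [4.4, 2.0, 3.4]
gripper_width: 0.548
```

{"op": "servo_tool", "data": {
  "increments": [
    {"translation": [0, 0, 0], "twist": 8.5},
    {"translation": [0, 0, 0], "twist": 17},
    {"translation": [0, 0, 0], "twist": 25.5},
    {"translation": [0, 0, 0], "twist": 34},
    {"translation": [0, 0, 0], "twist": 42.5},
    {"translation": [0, 0, 0], "twist": 51},
    {"translation": [0, 0, 0], "twist": 59.5},
    {"translation": [0, 0, 0], "twist": 68}
  ]
}}

```text
time: 5.35
tool_pos: [514.5, 199.7, 371.6]
tool_rot: [-179.9, 0.2, -135.9]
wrist_force: [5.1, 1.1, 2.3]
gripper_width: 0.545
```

Run:
```python
from h import *
s=env.read_state();print(s["joint_pos"],s["tool_rot"],s["torque"],s["wrist_force"])
```

```text
[ 1.42497320e+01  6.29742059e+00  5.67130833e+00  8.91337924e+01
 -7.55150287e-03 -2.98573087e+01] [-179.87392086    0.2044674  -135.89275009] [ 0.40740139 -1.18098382  0.21118423] [5.0972575  1.12062865 2.27123751]
```

{"op": "servo_tool", "data": {
  "increments": [
    {"translation": [0, 0, 0], "twist": 8.5},
    {"translation": [0, 0, 0], "twist": 17},
    {"translation": [0, 0, 0], "twist": 25.5},
    {"translation": [0, 0, 0], "twist": 34},
    {"translation": [0, 0, 0], "twist": 42.5},
    {"translation": [0, 0, 0], "twist": 51},
    {"translation": [0, 0, 0], "twist": 59.5},
    {"translation": [0, 0, 0], "twist": 68}
  ]
}}

```text
time: 6.15
tool_pos: [514.6, 199.3, 371.6]
tool_rot: [179.9, 0.2, 156.1]
wrist_force: [5.7, 0.6, 2.2]
gripper_width: 0.543
```

{"op": "servo_tool", "data": {
  "increments": [
    {"translation": [0, 0, 0], "twist": 8.5},
    {"translation": [0, 0, 0], "twist": 17},
    {"translation": [0, 0, 0], "twist": 25.5},
    {"translation": [0, 0, 0], "twist": 34},
    {"translation": [0, 0, 0], "twist": 42.5},
    {"translation": [0, 0, 0], "twist": 51},
    {"translation": [0, 0, 0], "twist": 59.5},
    {"translation": [0, 0, 0], "twist": 68}
  ]
}}

```text
time: 6.95
tool_pos: [514.3, 199.0, 371.6]
tool_rot: [179.8, 0.1, 88.1]
wrist_force: [5.6, -1.2, 2.7]
gripper_width: 0.545
```

{"op": "servo_tool", "data": {
  "increments": [
    {"translation": [0, 0, 0], "twist": 8.5},
    {"translation": [0, 0, 0], "twist": 17},
    {"translation": [0, 0, 0], "twist": 25.5},
    {"translation": [0, 0, 0], "twist": 34},
    {"translation": [0, 0, 0], "twist": 42.5},
    {"translation": [0, 0, 0], "twist": 51},
    {"translation": [0, 0, 0], "twist": 59.5},
    {"translation": [0, 0, 0], "twist": 68}
  ]
}}

```text
time: 7.75
tool_pos: [513.9, 199.1, 371.5]
tool_rot: [179.9, -0.1, 20.1]
wrist_force: [3.7, 1.1, 4.1]
gripper_width: 0.551
```

Run:
```python
from h import *
s=env.read_state();print(s["joint_pos"],s["tool_rot"],s["torque"],s["wrist_force"])
t=env.snapshot("top");sc=env.snapshot("scene")
cv2.imwrite("pics/z3.png",np.vstack([zoom(t["img"],190,165,200,75,4),zoom(sc["img"],220,160,200,75,4)]))
```

```text
[ 1.42319292e+01  6.27848743e+00  5.64896465e+00  8.92583933e+01
 -8.28166595e-02  1.74142860e+02] [ 1.79906178e+02 -1.03047460e-01  2.00890721e+01] [ 0.03974266 -0.76222594  0.1298902 ] [3.65094069 1.14440099 4.11058961]
```

View pics/z3.png

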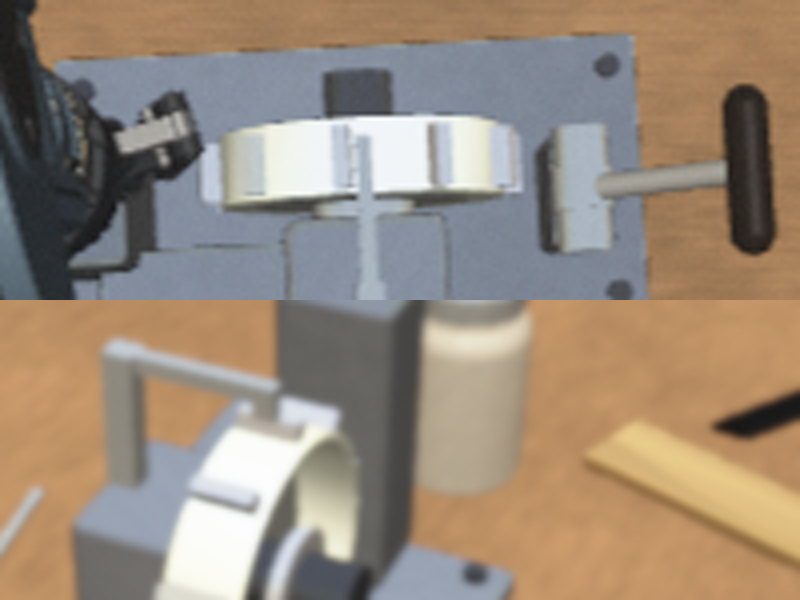

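{"op": "servo_tool", "data": {
  "hand": 0.85,
  "increments": [
    {"translation": [0, 0, 0], "twist": 0},
    {"translation": [0, 0, 0], "twist": 0},
    {"translation": [0, 0, 0], "twist": 0},
    {"translation": [0, 0, 0], "twist": 0},
    {"translation": [0, 0, 0], "twist": -8.5},
    {"translation": [0, 0, 0], "twist": -17},
    {"translation": [0, 0, 0], "twist": -25.5},
    {"translation": [0, 0, 0], "twist": -34}
  ]
}}

```text
time: 8.65
tool_pos: [513.2, 199.5, 370.3]
tool_rot: [-179.9, 0.1, 54.8]
wrist_force: [-0.4, -0.4, 0.4]
gripper_width: 0.85
```

{"op": "servo_tool", "data": {
  "increments": [
    {"translation": [0, 0, 0], "twist": -8.5},
    {"translation": [0, 0, 0], "twist": -17},
    {"translation": [0, 0, 0], "twist": -25.5},
    {"translation": [0, 0, 0], "twist": -34},
    {"translation": [0, 0, 0], "twist": -42.5},
    {"translation": [0, 0, 0], "twist": -51},
    {"translation": [0, 0, 0], "twist": -59.5},
    {"translation": [0, 0, 0], "twist": -68}
  ]
}}

```text
time: 9.45
tool_pos: [513.3, 199.5, 370.4]
tool_rot: [-179.9, -0.0, 122.8]
wrist_force: [-0.5, 0.5, -0.4]
gripper_width: 0.849
```

{"op": "servo_tool", "data": {
  "increments": [
    {"translation": [0, 0, 0], "twist": -8.5},
    {"translation": [0, 0, 0], "twist": -17},
    {"translation": [0, 0, 0], "twist": -25.5},
    {"translation": [0, 0, 0], "twist": -34},
    {"translation": [0, 0, 0], "twist": -42.5},
    {"translation": [0, 0, 0], "twist": -51},
    {"translation": [0, 0, 0], "twist": -59.5},
    {"translation": [0, 0, 0], "twist": -68}
  ]
}}

```text
time: 10.25
tool_pos: [513.2, 199.5, 370.4]
tool_rot: [-180.0, -0.1, -169.2]
wrist_force: [-0.8, -0.0, 0.3]
gripper_width: 0.852
```

{"op": "servo_tool", "data": {
  "hand": 0,
  "increments": [
    {"translation": [0, 0, 0], "twist": -2},
    {"translation": [0, 0, 0], "twist": -2},
    {"translation": [0, 0, 0], "twist": -2},
    {"translation": [0, 0, 0], "twist": -2},
    {"translation": [0, 0, 0], "twist": -2},
    {"translation": [0, 0, 0], "twist": -2},
    {"translation": [0, 0, 0], "twist": -2},
    {"translation": [0, 0, 0], "twist": -2}
  ]
}}

```text
time: 11.05
tool_pos: [513.3, 199.3, 370.7]
tool_rot: [-180.0, -0.0, -167.6]
wrist_force: [-1.8, -3.0, 2.5]
gripper_width: 0.545
```

{"op": "servo_tool", "data": {
  "increments": [
    {"translation": [0, 0, 0], "twist": 8.5},
    {"translation": [0, 0, 0], "twist": 17},
    {"translation": [0, 0, 0], "twist": 25.5},
    {"translation": [0, 0, 0], "twist": 34},
    {"translation": [0, 0, 0], "twist": 42.5},
    {"translation": [0, 0, 0], "twist": 51},
    {"translation": [0, 0, 0], "twist": 59.5},
    {"translation": [0, 0, 0], "twist": 68}
  ]
}}

```text
time: 11.85
tool_pos: [513.8, 200.3, 370.8]
tool_rot: [179.8, -0.1, 124.2]
wrist_force: [-0.2, 0.6, 0.3]
gripper_width: 0.55
```

{"op": "servo_tool", "data": {
  "increments": [
    {"translation": [0, 0, 0], "twist": 8.5},
    {"translation": [0, 0, 0], "twist": 17},
    {"translation": [0, 0, 0], "twist": 25.5},
    {"translation": [0, 0, 0], "twist": 34},
    {"translation": [0, 0, 0], "twist": 42.5},
    {"translation": [0, 0, 0], "twist": 51},
    {"translation": [0, 0, 0], "twist": 59.5},
    {"translation": [0, 0, 0], "twist": 68}
  ]
}}

```text
time: 12.65
tool_pos: [515.1, 200.3, 370.8]
tool_rot: [179.8, -0.3, 56.1]
wrist_force: [5.2, 1.6, -1.4]
gripper_width: 0.547
```

Run:
```python
from h import *
s=env.read_state();print(s["time"],s["joint_pos"][5],s["tool_rot"],s["torque"])
t=env.snapshot("top")
g=np.vstack([zoom(t["img"],230,190,95,32,8)])
cv2.imwrite("pics/z4.png",g)
```

```text
12.65 138.13086127804226 [179.84413895  -0.29612279  56.14737967] [ 0.10663409 -0.94878672  0.19338999]
```

View pics/z4.png

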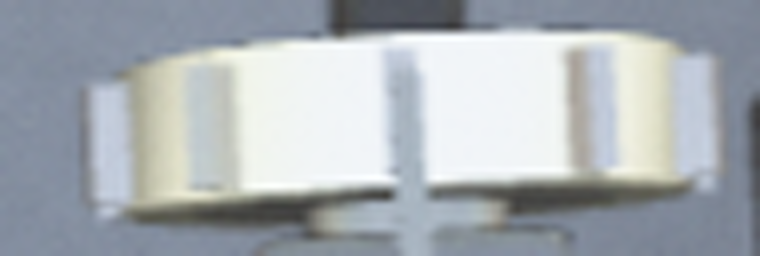

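{"op": "servo_tool", "data": {
  "increments": [
    {"translation": [0, 0, 0], "twist": 4},
    {"translation": [0, 0, 0], "twist": 8},
    {"translation": [0, 0, 0], "twist": 12},
    {"translation": [0, 0, 0], "twist": 16},
    {"translation": [0, 0, 0], "twist": 18},
    {"translation": [0, 0, 0], "twist": 18},
    {"translation": [0, 0, 0], "twist": 18},
    {"translation": [0, 0, 0], "twist": 18}
  ]
}}

```text
time: 13.5
tool_pos: [515.3, 200.0, 370.8]
tool_rot: [179.9, -0.3, 38.6]
wrist_force: [5.8, 1.7, -2.1]
gripper_width: 0.546
```

{"op": "servo_tool", "data": {
  "hand": 0.9,
  "increments": [
    {"translation": [0, 0, 0], "twist": 0},
    {"translation": [0, 0, 0], "twist": 0},
    {"translation": [0, 0, 0], "twist": 0},
    {"translation": [0, 0, 0], "twist": 0},
    {"translation": [0, 0, -1.5], "twist": 0},
    {"translation": [0, 0, -4], "twist": 0},
    {"translation": [0, 0, -7], "twist": 0},
    {"translation": [0, 0, -10], "twist": 0}
  ]
}}

```text
time: 14.3
tool_pos: [513.2, 199.4, 471.5]
tool_rot: [-180.0, 0.0, 38.5]
wrist_force: [0.2, -0.3, 0.3]
gripper_width: 0.902
```

Run:
```python
from h import *
s=env.read_state();print(s["time"],s["joint_pos"],s["tool_pos"],s["tool_rot"])
```

```text
14.3 [1.42557455e+01 8.37037620e+00 1.94255607e+01 1.01106977e+02
 1.25697974e-02 1.55784932e+02] [513.19837535 199.44824458 471.4694656 ] [-1.79967293e+02  4.20796485e-02  3.84708197e+01]
```

{"op": "servo_tool", "data": {
  "increments": [
    {"translation": [-1.5, 2.9, 0], "twist": 5},
    {"translation": [-3, 5.8, 0.5], "twist": 10},
    {"translation": [-4.5, 8.7, 1.5], "twist": 15},
    {"translation": [-6, 11.5, 3], "twist": 18.5},
    {"translation": [-7.3, 14.3, 4.5], "twist": 18.5},
    {"translation": [-7.3, 14.3, 6], "twist": 18.5},
    {"translation": [-7.3, 14.3, 6.6], "twist": 18.5},
    {"translation": [-7.3, 14.3, 6.6], "twist": 18.5}
  ]
}}

```text
time: 15.1
tool_pos: [544.9, 42.2, 403.6]
tool_rot: [-179.9, 0.1, 20.0]
wrist_force: [0.1, 0.1, 0.1]
gripper_width: 0.899
```

Run:
```python
from h import *
s=env.read_state();print(s["time"],s["joint_pos"],s["tool_pos"],s["tool_rot"])
w=env.snapshot("wrist");print(w["position"]);p=proj(w,(535,69,175));print(p)
x,y=(np.clip(p-[100,75],0,[360,270])).astype(int);print(x,y)
cv2.imwrite("pics/w2.png",zoom(w["img"],x,y,200,150,4))
```

```text
15.1 [-2.60293733e+00  6.06053675e+00  9.06378489e+00  9.31478395e+01
  1.86749838e-02  1.57435834e+02] [544.85441951  42.24570982 403.60015151] [-1.79927272e+02  1.26356962e-01  1.99612854e+01]
[619.9371779   70.98979299 372.47422171]
[236.50466012 232.87373736]
136 157
```

View pics/w2.png

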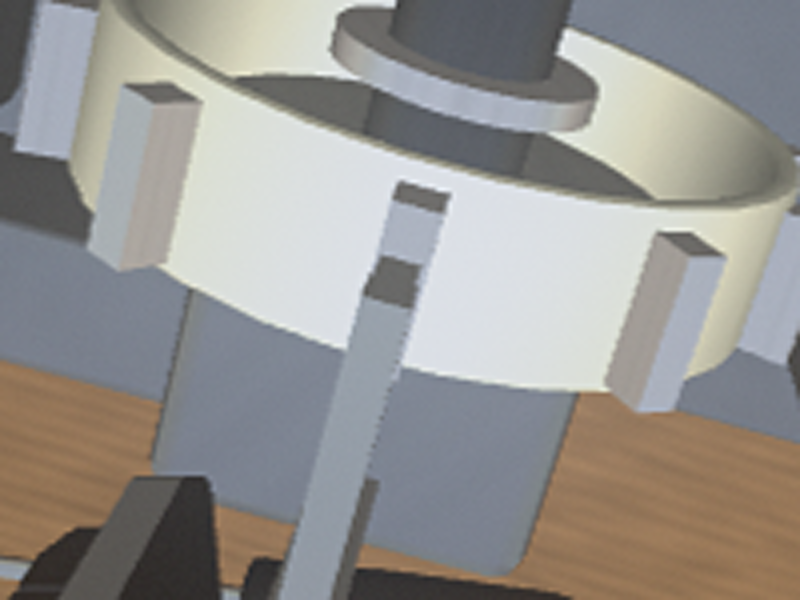

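Run:
```python
from h import *
w=env.snapshot("wrist")
Q=lambda x,y:(136+x/4,157+y/4)
c,s=np.cos(np.radians(3.05)),np.sin(np.radians(3.05))
for n,p,z in(("tabL",(397,185),172),("tabR",(449,197),172),("tab side L bottom",(382,254),172),("tabRlow",(432,268),172),("ptL",(379,258),176),("ptR",(420,268),176),("ptuL",(363,292),184),("ptuR",(414,305),184),("root L",(290,560),184),("nbL",(163,95),157),("nbR",(690,245),157)):
    P=ray(w,Q(*p),z);print(n,P.round(1),"y'",round(-s*P[0]+c*P[1],2))
```

```text
tabL [551.1  75.5 172. ] y' 46.02
tabR [551.9  67.9 172. ] y' 38.4
tab side L bottom [540.2  74.3 172. ] y' 45.46
tabRlow [540.7  66.8 172. ] y' 37.92
ptL [541.1  74.5 176. ] y' 45.58
ptR [541.6  68.5 176. ] y' 39.57
ptuL [538.7  74.9 184. ] y' 46.16
ptuR [539.3  67.7 184. ] y' 38.91
root L [494.4  72.5 184. ] y' 46.07
nbL [547.4 113.3 157. ] y' 84.06
nbR [552.2  29.7 157. ] y' 0.27
```

{"op": "servo_tool", "data": {
  "hand": 0,
  "increments": [
    {"translation": [-1, 2, 0], "twist": 3},
    {"translation": [-2.5, 5, 0], "twist": 6},
    {"translation": [-4, 8, 0], "twist": 9},
    {"translation": [-5.5, 11, 0], "twist": 13},
    {"translation": [-6.5, 13, 0], "twist": 17},
    {"translation": [-6.5, 13, 0], "twist": 17},
    {"translation": [-6.5, 13, 0], "twist": 17},
    {"translation": [-6.5, 13, 0], "twist": 17}
  ]
}}

```text
time: 16.0
tool_pos: [528.7, -101.2, 405.4]
tool_rot: [-180.0, -0.1, 3.1]
wrist_force: [-0.1, 0.6, -0.2]
gripper_width: -0.003
```

Run:
```python
from h import *
s=env.read_state();print(s["time"],s["joint_pos"],s["tool_pos"],s["tool_rot"])
w=env.snapshot("wrist");print(w["position"]);p=proj(w,(530,-100,170));print(p)
m=(w["img"].max(2)<45).astype(np.uint8)
n,l,st,c=cv2.connectedComponentsWithStats(m)
for i in range(1,n):
    if st[i,4]>300:print(st[i],c[i],ray(w,c[i],165))
cv2.imwrite("pics/w3.png",w["img"][:,:,::-1])
```

```text
16.0 [-1.79816032e+01  4.71437017e+00  7.83068249e+00  9.30555022e+01
  3.42308427e-02  1.58946648e+02] [ 528.70258869 -101.17360513  405.44661981] [-1.79989899e+02 -6.90478488e-02  3.07176132e+00]
[608.67674816 -95.83610079 374.55644857]
[282.95877031 226.99354671]
[  154   313   262   107 13174] [283.37308335 383.19090633] [ 409.28526669 -106.71139063  165.        ]
[  25  339  181   81 4524] [115.17329797 384.02387268] [402.23155009  12.8370751  165.        ]
[ 378  350  164   70 2411] [459.86188304 395.05972625] [ 405.32030194 -234.35621141  165.        ]
```

View pics/w3.png

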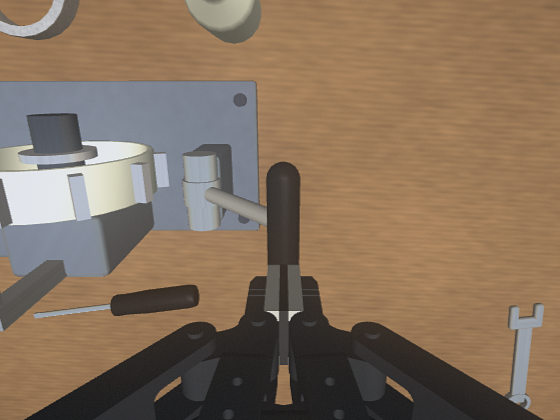

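{"op": "servo_tool", "data": {
  "increments": [
    {"translation": [0, 0, 2], "twist": 0},
    {"translation": [0, 0, 4], "twist": 0},
    {"translation": [0, 0, 5], "twist": 0},
    {"translation": [0, 0, 5.6], "twist": 0},
    {"translation": [0, 0, 6], "twist": 0},
    {"translation": [0.0, 0.2, 6.2], "twist": 0},
    {"translation": [0, 0.4, 6.4], "twist": 0},
    {"translation": [0, 0.6, 6.6], "twist": 0}
  ]
}}

```text
time: 16.85
tool_pos: [528.5, -108.3, 340.8]
tool_rot: [179.9, -0.0, 3.0]
wrist_force: [-3.0, -0.2, 5.6]
gripper_width: -0.001
```

{"op": "servo_tool", "data": {
  "increments": [
    {"translation": [0, 0.5, 0.6], "twist": 0},
    {"translation": [0, 0.9, 1.2], "twist": 0},
    {"translation": [0, 1.35, 1.8], "twist": 0},
    {"translation": [0, 1.75, 2.6], "twist": 0},
    {"translation": [0, 2.1, 3.4], "twist": 0},
    {"translation": [0, 2.35, 4.2], "twist": 0},
    {"translation": [0, 2.55, 5.0], "twist": 0},
    {"translation": [0, 2.65, 5.6], "twist": 0}
  ]
}}

```text
time: 17.65
tool_pos: [531.2, -136.0, 285.0]
tool_rot: [179.7, -0.3, 2.9]
wrist_force: [1.0, -2.8, 4.2]
gripper_width: 0.002
```

{"op": "servo_tool", "data": {
  "increments": [
    {"translation": [0, 0, 0.3], "twist": 0},
    {"translation": [0, 0.05, 0.6], "twist": 0},
    {"translation": [0, 0.05, 0.9], "twist": 0},
    {"translation": [0, 0.05, 1.1], "twist": 0},
    {"translation": [0, 0.05, 1.3], "twist": 0},
    {"translation": [0, 0.05, 1.4], "twist": 0},
    {"translation": [0, 0.05, 1.4], "twist": 0},
    {"translation": [0, 0.05, 1.4], "twist": 0}
  ]
}}

```text
time: 18.45
tool_pos: [530.3, -135.0, 271.1]
tool_rot: [180.0, -0.1, 3.0]
wrist_force: [-1.4, -1.0, 12.3]
gripper_width: -0.004
```

{"op": "servo_tool", "data": {
  "increments": [
    {"translation": [0, 0, 0.1], "twist": 0},
    {"translation": [0, 0, 0.2], "twist": 0},
    {"translation": [0, 0, 0.3], "twist": 0},
    {"translation": [0, 0, 0.4], "twist": 0},
    {"translation": [0, 0, 0.4], "twist": 0},
    {"translation": [0, 0, 0.4], "twist": 0},
    {"translation": [0, 0, 0.4], "twist": 0},
    {"translation": [0, 0, 0.4], "twist": 0}
  ]
}}

```text
time: 19.25
tool_pos: [530.1, -134.9, 270.8]
tool_rot: [179.9, -0.2, 3.0]
wrist_force: [-8.1, 0.3, 24.9]
gripper_width: -0.002
```

{"op": "servo_tool", "data": {
  "increments": [
    {"translation": [0, 0, -0.8], "twist": 0},
    {"translation": [0, 0, -2], "twist": 0},
    {"translation": [0, 0, -4], "twist": 0},
    {"translation": [0, 0, -7], "twist": 0},
    {"translation": [0, 0, -10], "twist": 0},
    {"translation": [0, 0, -13], "twist": 0},
    {"translation": [0, 0, -14], "twist": 0},
    {"translation": [0, 0, -14], "twist": 0}
  ]
}}

```text
time: 20.05
tool_pos: [530.5, -135.1, 405.6]
tool_rot: [180.0, -0.1, 3.0]
wrist_force: [-0.2, -0.6, 0.0]
gripper_width: 0.0
```

Run:
```python
from h import *
s=env.read_state();print(s["time"],s["tool_pos"],s["wrist_force"])
t=env.snapshot("top");sc=env.snapshot("scene")
cv2.imwrite("pics/z5.png",np.vstack([zoom(t["img"],215,175,200,70,4),zoom(sc["img"],140,190,200,80,4)]))
```

```text
20.05 [ 530.49331579 -135.06442788  405.55010211] [-0.20891879 -0.58727764  0.02479355]
```

View pics/z5.png

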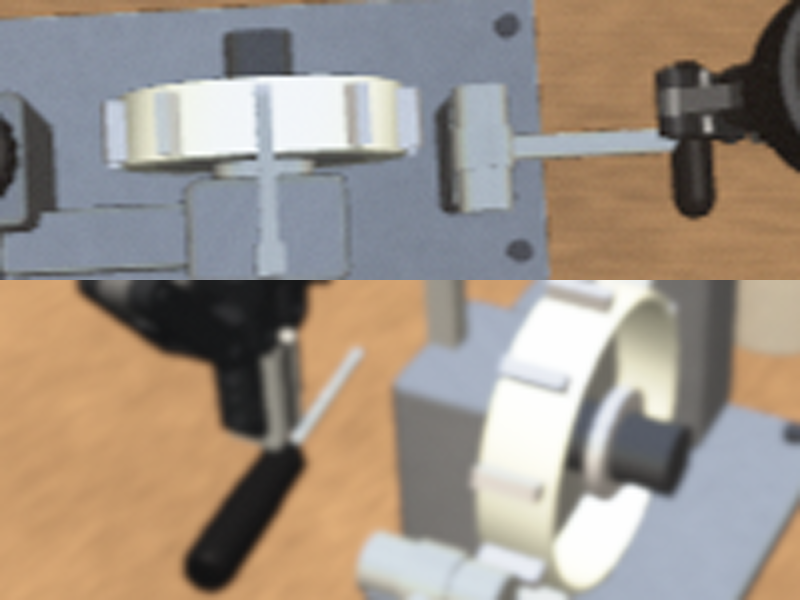

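The lever is level, with its grip out at about (692, 190) in the top crop. The tab is hidden under the pointer at about (264, 115). The gripper is clear of everything, so I'm handing in.

```bash
python3 -c "
from workcell import env
print(env.job_done())"
```

```text
the job is handed in; nothing more can be done
None
```

I wound the knob clockwise in two grasps, about 272° and then 154°. That brought the next tab under the pointer. I then pressed the lock lever down with closed fingers, lifted clear and handed in at about 20 s of the 72 s allowed.

- **Tab:** a close wrist view before locking put its centre about 0.4 to 0.9 mm past the pointer's, within the 3 mm allowed. After locking, the top view still showed the tab hidden under the pointer, but I did not measure it again.
- **Lever:** the tool stopped at the height expected for a level lever. The force rose from 12 to 25 N with only 0.3 mm more travel, so it was on its stop. The last picture shows it level with the gripper clear of it, and wrist force was near zero.
- **Disagreement:** in the pictures the lever began at about 48°, not the stated 60°. The base plate's centre also came out a few mm off along y from the position given by the knob and pointer, so I worked from those two instead.
- **Other things on the bench:** I meant to keep well clear of them, and the pictures showed nothing out of place. I did not measure their positions afterwards.

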